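Shut the wash tank and press its sunken reset

ROBOT

A 6-joint arm with a two-finger parallel gripper is mounted at the origin on the work surface. World frame = base frame: x ahead of the robot, y to its left, z up, the work surface at z = 0. Lengths are in m, angles in rad, forces in N, time in s.
With the tool pointing down it reaches from about 0.325 to 0.775 m from the base axis. Payload 5.5 kg.
Tool frame: the origin (TCP) lies at the centre of the arm's flange, where the gripper is bolted on; the fingertips stand 173 mm ahead of it and the grasp point (between the pads) lies 155 mm ahead of it; x points along the fingers, z is the direction in which the jaws open and shut, and the axes are right-handed (so a half turn about x gives the same grasp; the last joint's range is limited). The gripper opens to 85 mm and grips with 20 to 120 N. Pads are 22 mm wide; open, the fingers measure 114 mm over their backs; the gripper's body (76 mm by 85 mm) begins 54 mm behind the grasp point. The pads swing forward as they close: fully open they stand 13 mm farther back than shut.
Start: joints at [1.286, 0.091, 1.231, -0, 1.82, -0.057], TCP at [0.136, 0.585, 0.405] pointing down, gripper open.
Joint ranges: [-2.87, 2.87], [-0.86, 2.18], [0.17, 2.46], [-1.51, 4.65], [0.06, 2.69], [-2.65, 2.65]. Speed limits (rad/s): [2.57, 2.57, 3.01, 3.14, 3.14, 3.14].

INTERFACE

Orientations are given as a unit quaternion [w, x, y, z].
In Python, from workcell import monitor, get_image, arm gives the robot as it stands.
- The arm moves only by the shell command python3 -m inch 'ROWS' [OPENING] [FORCE]. ROWS is JSON, a list of rows, each an object with "travel": the shift along the tool's x, y, z in units of 50 mm (1.0 is 50 mm), a list of three; "angular": the turn, a rotation vector about the tool's x, y, z in degrees, a list of three. A call has 1 to 20 rows; each row shifts and turns the commanded pose from where the row before left it, along the tool's axes as they then stand; what a row does not reach is not made up. A row lasts 1/10 s, in which the tool goes at most 50 mm and 8.59 degrees, less where a joint would pass 70% of its speed; a pose out of reach is approached as far as the arm can. A call is refused whole if a number of a shift passes 1 or a number of a turn 8.59, either way. A call with a gripper value outside its range is refused whole. OPENING is the finger opening in mm, from 0 to 85.4, set as the call begins (- or left out, the last holds). The fingers move at their own pace and stop on an object; FORCE is the grip in N (left out, the last holds). Time passes only in rows, so rows that do not move let the fingers close. It gives the time, the measured TCP pose, the force and the opening at its end, in the units of the state.
- monitor.state(): the state, without advancing time (a new reading comes with each control period).
- get_image(name): name is "scene" or "side" or "wrist"; returns a dict with "img" (384x512x3 uint8, red, green, blue), "depth" (384x512 float32, m along the optical axis (not along the pixel's ray), 0 where there is no reading), "fx", "fy", "cx", "cy" (pixels), "distortion" ([k1, k2, p1, p2, k3] as OpenCV has them; the pictures are not rectified), "R" (3x3) and "t" (3): a world point X has camera coordinates R X + t. Camera axes: x right, y down, z forward; pixel columns grow to the right and rows downward; lengths in m; the calibration is good to about 2 mm. A picture is of the moment at which its call begins.
- arm.hand_in(): hands the job in, once; it reports no verdict.
The state is a dict: "clock": time; "joint_pos": joint angles; "joint_velocities": joint speeds; "effort": joint torques, N m; "tool_pos": TCP position; "tool_rot": TCP orientation; "ft_force": force on the tool from outside, world axes, zero at the start; "ft_torque": the same for the moment, N m; "grip_width": finger opening in m.
Only numpy, scipy, OpenCV 4.12 (cv2) and the standard library are available. Lean on these libraries where they do the work, as an engineer would, in place of code of your own. Each camera call takes 0.05 s, during which the arm holds its last target.

TASK

The small-parts wash tank has tripped because its lid was left up. With the fingertips, push the steel lid down fully shut without slamming it, then reach a fingertip down into the well of the sunken reset key, press the key right down, hold it there for about a second and let it come back up. Pick up and lift nothing, the lid included; do not press the start or stop button, and leave the loose parts where they lie.

Things in the scene. Friction and masses are not known exactly. Their poses are not given: they have to be found in the camera images.
- washer: The grey wash tank, fixed: 210 deep, 400 wide, 150 high, with a riveted aluminium shelf on its front 138 deep, 470 wide, its top 100 above the bench. Origin on the bench under the middle of the tank's front wall; x points to its back, z up
- lid (a joint): Angle of the wash tank's hinged steel lid (rad): 0 = fully shut (hard stop on the tank's rim), grows as it opens; starts half open. The lid is a flat sheet 213 long (pivot to front edge), 412 wide, 4 thick, 0.6 kg, with a 14 x 100 pull tab at the middle of its front edge. Its pivot is stiff: the lid stays at whatever angle it is left, and takes about 1 to 5 N at the front edge to push down
- lid_push (a point): Point on the lid's upper (outer) face, 188 from the pivot and 25 in from the front edge, half-way along the lid's width. Its frame turns with the lid: z is the outward normal of that face, y runs along the pivot, -x points from the pivot to the front edge. The lid's front edge is the one nearest the robot; its pivot is along the tank's far side
- lid_pivot (a point): Middle of the lid's pivot line, on the tank's far rim, 151 above the bench; the frame is the tank's: x level from the tank's front to its back, y along the pivot, z up. Does not move during a run. A point on the lid at distance r from the pivot is at -r cos(angle) along this x and r sin(angle) up. When shut, the lid's upper face is 155 above the bench
- reset_mouth (a point): Centre of the mouth of the reset well, level with the top of its control box (74 x 74, 48 high, painted grey, on the aluminium shelf in front of the tank; box top 148 above the bench). The well is a round upright bore of 50 diameter; x, y as the tank's, z up. The three control boxes stand in a row along the shelf in any order, about 115 apart; the reset box is the one with the deep well
- reset_face (a point): Centre of the top face of the sunken reset key: black round cap of 34 diameter at the bottom of the well, its face 18 below the mouth when up. The cap slides straight down
- reset_key (a joint): Travel of the reset key (m): 0 = up, 0.006 = right down on its stop. Sprung: 3 N to start it, 6 N fully down; comes back up by itself
- start_key (a joint): Travel of the start button (m), 0 = up, 0.005 = down; sprung, 3 to 6 N. Not to be pressed
- start_face (a point): Centre of the top face of the start button: black cap of 27 diameter standing 6 above its control box. Not to be pressed
- stop_key (a joint): Travel of the stop button (m), 0 = up, 0.005 = down; sprung, 3 to 6 N. Not to be pressed
- stop_face (a point): Centre of the top of the stop button: black mushroom head of 38 diameter standing 24 above its control box. Not to be pressed
- pin_a: Zinc-plated steel slide pin lying on the shelf, 69 long, 12 diameter, one end a 17 wide flatted head; origin under its middle, its length along its own x. Leave alone
- pin_b: Second slide pin, same as pin_a. Leave alone
- pin_c: Third slide pin, same as pin_a, at the other end of the shelf beside the pick. Leave alone
- pick: Red plastic seal pick lying on the shelf, 109 long, 14 wide, 12 high; origin under its handle. Leave alone
- bushing: Worn bronze bushing standing on the shelf between two control boxes, 22 diameter, 24 high; origin at the centre of its underside. Leave alone
- crush_washer: Copper crush washer lying flat on the shelf between two control boxes, 20 diameter, 3 thick; origin at the centre of its underside. Leave alone
- piston: Steel caliper piston (a cup, 44 diameter, 50 high) standing on the bench to the left of the wash tank; origin at the centre of its underside. Leave alone

How it is judged:
By the outcome, as a careful person would: the job done as asked, in the order asked, and still so for the second after the job is handed in, with the robot touching nothing.
It also fails if it takes over 48 s, if anything falls off the work surface, if the arm or the gripper's body presses on something with over 40 N, if the wrist force passes 120 N, or if a joint passes its speed limit or range.

## Working session

There is one attempt and no reset: what is moved stays moved. The work goes in short steps, Python scripts to look and compute and a shell command to move; the robot and the scene stay as the last step left them, time stands still between calls to the robot, and variables do not carry over. Pictures are saved under pics/ and viewed, and the job is handed in when it is done.

```bash
mkdir -p pics; ls; cat > h.py <<'E'
import numpy as np,cv2
from workcell import monitor,get_image,arm
def snap(n,f):
    d=get_image(n); cv2.imwrite(f'pics/{f}.png',cv2.cvtColor(d['img'],cv2.COLOR_RGB2BGR)); np.savez(f'pics/{f}.npz',**{k:np.array(v) for k,v in d.items()}); return d
def ld(f): return dict(np.load(f'pics/{f}.npz'))
def K(d): return np.array([[d['fx'],0,d['cx']],[0,d['fy'],d['cy']],[0,0,1.]])
def ray(d,u,v):
    p=cv2.undistortPoints(np.array([[[u,v]]],float),K(d),np.array(d['distortion'],float))[0,0]
    return np.array([p[0],p[1],1.])
def dep(d,u,v,r=1):
    a=d['depth'][int(v)-r:int(v)+r+1,int(u)-r:int(u)+r+1]; a=a[a>0]
    z=np.median(a) if a.size else np.nan
    return d['R'].T@(ray(d,u,v)*z-d['t'])
def atz(d,u,v,z):
    c=-d['R'].T@d['t']; r=d['R'].T@ray(d,u,v); return c+r*(z-c[2])/r[2]
def crop(f,u0,v0,u1,v1,s,o):
    im=cv2.imread(f'pics/{f}.png')[v0:v1,u0:u1]; cv2.imwrite(f'pics/{o}.png',cv2.resize(im,None,fx=s,fy=s,interpolation=cv2.INTER_CUBIC))
E
python3 - <<'E'
from h import *
for n in ['scene','side','wrist']: snap(n,n+'0')
s=monitor.state(); print({k:np.round(v,3) for k,v in s.items()})
E
```

```text
pics
{'clock': np.float64(0.15), 'joint_pos': array([ 1.286,  0.092,  1.232, -0.   ,  1.82 , -0.057]), 'joint_velocities': array([ 0.001, -0.001, -0.004,  0.001,  0.001,  0.001]), 'effort': array([ 1.0000e-03, -4.5937e+01, -4.1852e+01, -0.0000e+00,  1.0000e-02,
        0.0000e+00]), 'tool_pos': array([0.136, 0.585, 0.404]), 'tool_rot': array([ 0.553, -0.44 ,  0.554,  0.44 ]), 'ft_force': array([0.219, 0.662, 0.155]), 'ft_torque': array([ 0.013, -0.003,  0.02 ]), 'grip_width': np.float64(0.086)}
```

View pics/scene0.png

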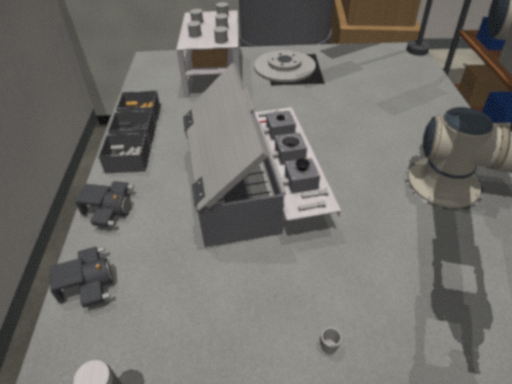

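View pics/side0.png

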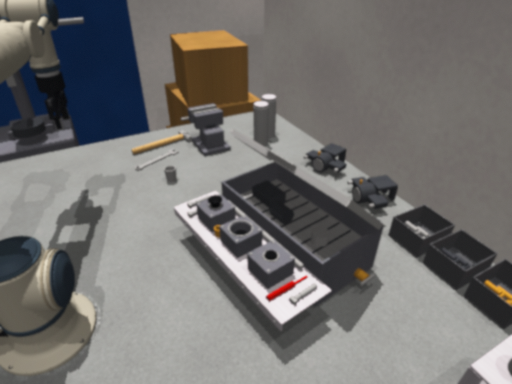

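View pics/wrist0.png

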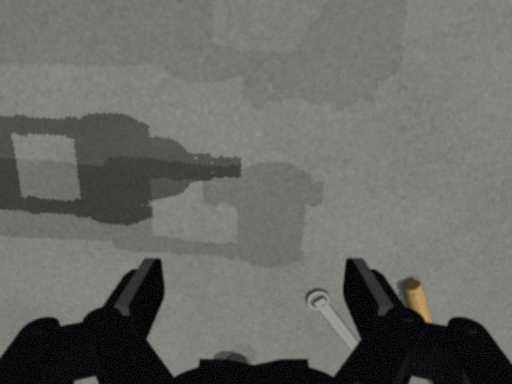

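```bash
python3 - <<'E'
from h import *
crop('scene0',180,60,350,250,4,'s0c'); crop('side0',165,150,395,330,3.4,'d0c')
s=ld('scene0'); d=ld('side0')
print(K(s),K(d),s['distortion'],d['distortion'])
for c in (s,d): print(-c['R'].T@c['t'], c['R'][2])
for p in [(280,122),(290,147),(303,170),(232,75),(193,112),(262,150),(200,190),(230,150),(220,120)]: print('s',p,dep(s,*p).round(4))
for p in [(215,202),(240,232),(270,257),(240,228),(270,200),(300,210),(320,230),(340,220)]: print('d',p,dep(d,*p).round(4))
E
```

```text
[[408.20267687   0.         260.10494357]
 [  0.         408.20267687 192.26626935]
 [  0.           0.           1.        ]] [[352.59580616   0.         256.88726601]
 [  0.         352.59580616 194.82331357]
 [  0.           0.           1.        ]] [-0.06822148  0.          0.          0.          0.        ] [-0.05626847  0.          0.          0.          0.        ]
[0.58185302 0.85807352 0.85317119] [-0.02190385 -0.70554592 -0.70832561]
[ 0.20755103 -0.6238334   0.68899228] [ 0.37788063  0.72947833 -0.570147  ]
s (280, 122) [ 0.4881 -0.1314  0.149 ]
s (290, 147) [ 0.4673 -0.0367  0.1298]
s (303, 170) [0.4471 0.088  0.1538]
s (232, 75) [ 0.6206 -0.1639  0.2899]
s (193, 112) [ 0.7418 -0.1571  0.179 ]
s (262, 150) [0.5547 0.1766 0.2972]
s (200, 190) [0.7041 0.158  0.167 ]
s (230, 150) [0.6274 0.1045 0.2424]
s (220, 120) [ 0.6546 -0.0264  0.2377]
d (215, 202) [0.4443 0.0625 0.1684]
d (240, 232) [ 0.4691 -0.0305  0.1306]
d (270, 257) [ 0.4803 -0.1581  0.1542]
d (240, 228) [ 0.477  -0.0135  0.1274]
d (270, 200) [0.6062 0.0664 0.1189]
d (300, 210) [0.6803 0.024  0.0869]
d (320, 230) [ 0.654  -0.1029  0.1194]
d (340, 220) [ 0.7506 -0.0662  0.0891]
```

View pics/s0c.png

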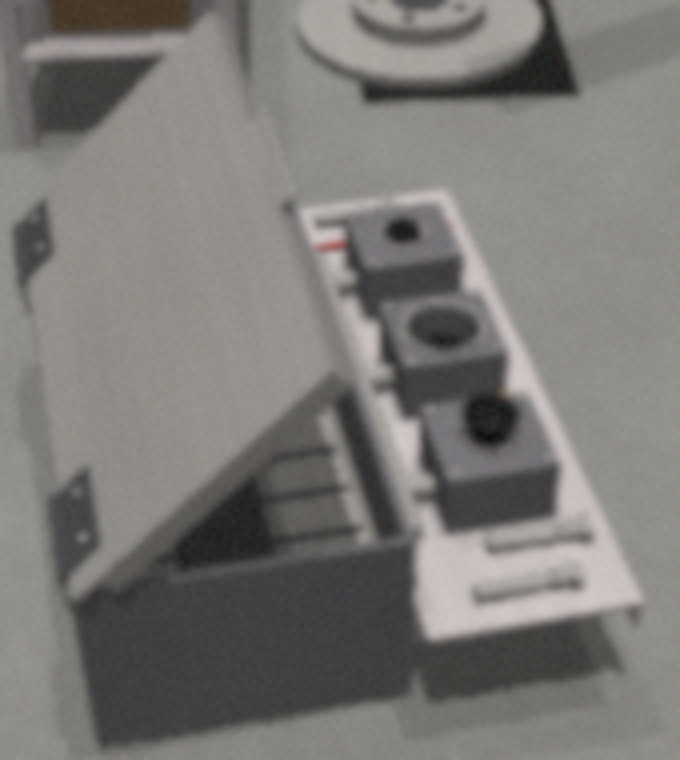

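View pics/d0c.png

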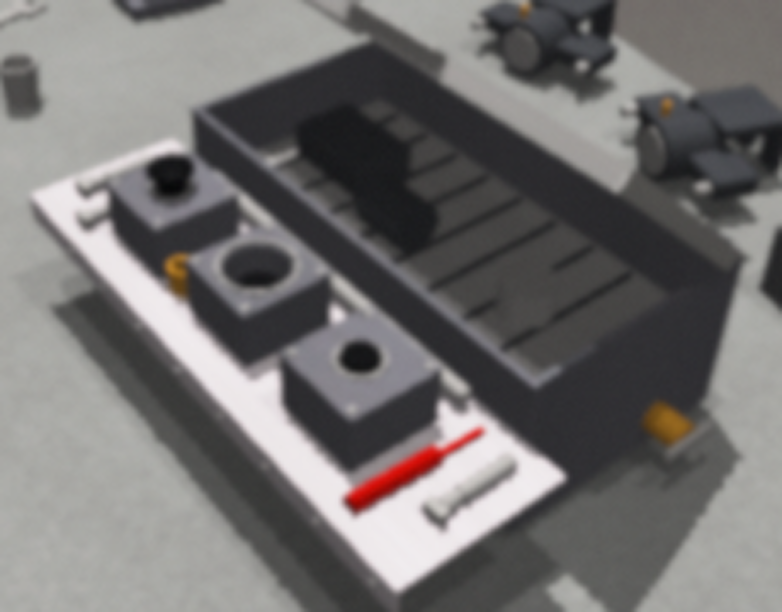

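```bash
cat >> h.py <<'E'
def cloud(d):
    h,w=d['depth'].shape; u,v=np.meshgrid(np.arange(w),np.arange(h))
    p=cv2.undistortPoints(np.stack([u,v],-1).reshape(-1,1,2).astype(float),K(d),np.array(d['distortion'],float))[:,0]
    z=d['depth'].reshape(-1,1); X=np.c_[p,np.ones(len(p))]*z
    W=(X-d['t'])@d['R']; W[z[:,0]==0]=np.nan; return W.reshape(h,w,3)
def tri(obs):
    A=np.zeros((3,3));b=np.zeros(3)
    for d,u,v in obs:
        c=-d['R'].T@d['t'];r=d['R'].T@ray(d,u,v);r/=np.linalg.norm(r);P=np.eye(3)-np.outer(r,r);A+=P;b+=P@c
    X=np.linalg.solve(A,b)
    return X,[np.linalg.norm(np.cross(X+d['R'].T@d['t'],(lambda r:r/np.linalg.norm(r))(d['R'].T@ray(d,u,v)))) for d,u,v in obs]
E
python3 - <<'E'
from h import *
s=ld('scene0'); d=ld('side0'); C=cloud(s)
m=np.zeros(C.shape[:2],np.uint8); cv2.fillPoly(m,[np.array([[232,78],[262,150],[206,197],[195,150],[192,118]])],1)
P=C[m>0]; P=P[np.isfinite(P[:,0])]
for _ in range(4):
    c=P.mean(0); n=np.linalg.svd(P-c)[2][2]; r=(P-c)@n; print(len(P),r.std()); P=P[abs(r)<2.5*r.std()+1e-4]
n*=np.sign(n[2]); print('n',n,'angle',np.arctan2(np.hypot(n[0],n[1]),n[2]),'yaw of -n_xy',np.degrees(np.arctan2(-n[1],-n[0])),'c',c)
print('mouth',tri([(s,290.75,142),(d,240.9,227.6)]))
print('mouth@.148',atz(s,290.75,142,.148),atz(d,240.9,227.6,.148))
print('stop top',tri([(s,180+490/4,60+412/4),(d,165+171/3.4,150+170/3.4)]))
print('start',tri([(s,180+403/4,60+230/4),(d,165+360/3.4,150+355/3.4)]))
# lid corners in scene
for nme,(u,v) in dict(topfar=(180+212/4,60+15/4),frontnear=(180+338/4,60+382/4),tabA=(180+262/4,60+120/4),tabB=(180+295/4,60+205/4),backnear=(180+75/4,60+598/4)).items():
    cc=-s['R'].T@s['t']; rr=s['R'].T@ray(s,u,v); print(nme,cc+rr*((c-cc)@n)/(rr@n))
for nme,(u,v) in dict(rimFL=(165+195/3.4,150+110/3.4),rimFR=(165+537/3.4,150+383/3.4)).items(): print(nme,atz(d,u,v,.15))
for nme,(u,v) in dict(rimFL=(180+415/4,60+537/4)).items(): print('s',nme,atz(s,u,v,.15))
E
```

```text
4794 0.0009143628663159328
4744 0.0008756026642378668
4732 0.0008687846069602264
4728 0.0008666080268776191
n [0.6694282  0.11186058 0.73440663] angle 0.7460043221752767 yaw of -n_xy -170.51359453358396 c [0.64705224 0.04104121 0.2347311 ]
mouth (array([ 0.46756208, -0.03608424,  0.14865033]), [np.float64(0.0017262255268886398), np.float64(0.0017262255268885491)])
mouth@.148 [ 0.46586654 -0.03607337  0.148     ] [ 0.46966231 -0.03549901  0.148     ]
stop top (array([0.44842372, 0.07397043, 0.16562335]), [np.float64(0.0010471744602415544), np.float64(0.0010471744602415574)])
start (array([ 0.48551654, -0.15036096,  0.15216919]), [np.float64(0.0012456061194394082), np.float64(0.0012456061194393443)])
topfar [ 0.61737497 -0.20936454  0.29992297]
frontnear [0.55040173 0.19745523 0.29900614]
tabA [ 0.58494727 -0.05538726  0.30602861]
tabB [0.56741558 0.04311621 0.30700566]
backnear [0.70537877 0.2110345  0.15567276]
rimFL [0.50642786 0.16542762 0.15      ]
rimFR [ 0.57333067 -0.22055836  0.15      ]
s rimFL [0.50335013 0.16795033 0.15      ]
```

```bash
cat >> h.py <<'E'
from scipy.spatial.transform import Rotation as Rot
def pose():
    s=monitor.state(); q=np.array(s['tool_rot']); return np.array(s['tool_pos']),Rot.from_quat(q[[1,2,3,0]]).as_matrix(),s
def go(target):  # report shift in tool units
    p,R,s=pose(); dv=R.T@(np.array(target)-p)/.05; print('tool units',dv.round(3),'rows>=',np.ceil(abs(dv).max())); return dv
E
python3 - <<'E'
from h import *
p,R,s=pose(); print(p,R.round(4))
go([p[0],p[1],.53])
go([.62,0,.53])
E
```

```text
[0.13551491 0.58455132 0.40378419] [[-4.000e-04 -9.742e-01  2.258e-01]
 [-1.500e-03  2.258e-01  9.742e-01]
 [-1.000e+00  1.000e-04 -1.500e-03]]
tool units [-2.524  0.    -0.004] rows>= 3.0
tool units [ -2.511 -12.079  -9.205] rows>= 13.0
```

```bash
python3 -m inch '[{"travel":[-0.8,0,0],"angular":[0,0,0]},{"travel":[-0.8,0,0],"angular":[0,0,0]},{"travel":[-0.8,-0.1,-0.1],"angular":[0,0,0]},{"travel":[-0.1,-0.4,-0.3],"angular":[0,0,0]},{"travel":[0,-0.7,-0.5],"angular":[0,0,0]},{"travel":[0,-0.7,-0.5],"angular":[0,0,0]},{"travel":[0,-0.7,-0.5],"angular":[0,0,0]},{"travel":[0,-0.7,-0.5],"angular":[0,0,0]},{"travel":[0,-0.7,-0.5],"angular":[0,0,0]},{"travel":[0,-0.7,-0.5],"angular":[0,0,0]},{"travel":[0,-0.4,-0.3],"angular":[0,0,0]},{"travel":[0,0,0],"angular":[0,0,0]}]' 0 30
python3 - <<'E'
from h import *
go([.62,0,.53]); print(monitor.state()['joint_pos'])
E
```

```text
clock: 1.35
tool_pos: [0.3438, 0.3447, 0.5295]
tool_rot: [0.555, -0.439, 0.555, 0.438]
ft_force: [-1.4, -0.4, -0.1]
grip_width: -0.0001
tool units [-2.000e-03 -6.963e+00 -5.436e+00] rows>= 7.0
[ 7.16992425e-01 -1.47439553e-01  1.23988680e+00 -9.15460548e-04
  2.04937726e+00 -6.21847158e-01]
```

```bash
python3 -m inch '[{"travel":[0,-0.4,-0.3],"angular":[0,0,0]},{"travel":[0,-0.7,-0.5],"angular":[0,0,0]},{"travel":[0,-0.7,-0.55],"angular":[0,0,0]},{"travel":[0,-0.7,-0.55],"angular":[0,0,0]},{"travel":[0,-0.7,-0.55],"angular":[0,0,0]},{"travel":[0,-0.7,-0.55],"angular":[0,0,0]},{"travel":[0,-0.7,-0.55],"angular":[0,0,0]},{"travel":[0,-0.7,-0.55],"angular":[0,0,0]},{"travel":[0,-0.7,-0.55],"angular":[0,0,0]},{"travel":[0,-0.6,-0.45],"angular":[0,0,0]},{"travel":[0,-0.35,-0.25],"angular":[0,0,0]},{"travel":[0,0,0],"angular":[0,0,0]}]'
python3 - <<'E'
from h import *
go([.62,0,.53]); p,R,s=pose(); print(s['joint_pos'],R.round(3),s['ft_force']); snap('wrist','w1'); snap('scene','s1')
E
```

```text
clock: 2.55
tool_pos: [0.6222, 0.0063, 0.5273]
tool_rot: [0.553, -0.439, 0.555, 0.44]
ft_force: [0.8, 0.2, -0.3]
grip_width: -0.0
tool units [-0.055  0.015 -0.132] rows>= 1.0
[-4.45528496e-02  2.22969369e-01  8.64085219e-01 -2.23469964e-04
  2.05776351e+00 -1.38516673e+00] [[-0.003 -0.974  0.228]
 [-0.     0.228  0.974]
 [-1.     0.003 -0.001]] [ 0.82082681  0.24970902 -0.30936295]
```

View pics/w1.png

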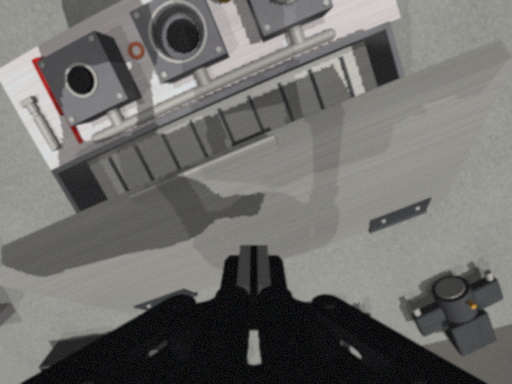

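View pics/s1.png

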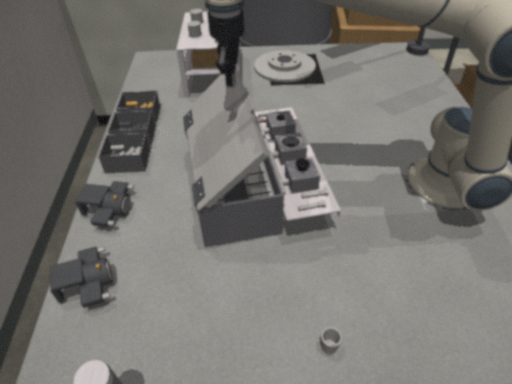

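```bash
python3 - <<'E'
from h import *
crop('w1',110,0,270,110,5,'w1c')
E
```

```text
(no output)
```

View pics/w1c.png

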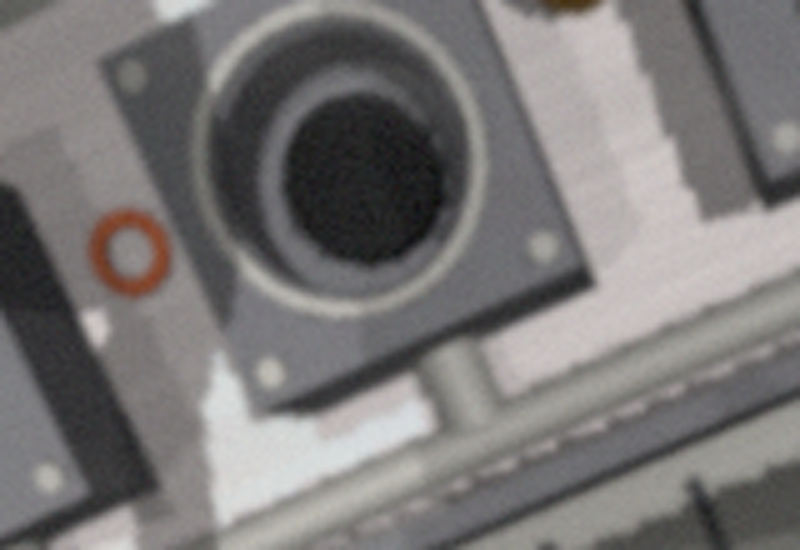

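```bash
python3 - <<'E'
from h import *
w=ld('w1');s=ld('scene0');d=ld('side0')
print(-w['R'].T@w['t'])
print('w@.148',atz(w,178.6,31.4,.148),'cap',atz(w,183,35.6,.130))
print(tri([(s,290.75,142),(d,240.9,227.6),(w,178.6,31.4)]))
print('stop top',tri([(w,110+800/5,10),(s,302.5,163)])[0])
print('start',tri([(w,80,80),(s,180+403/4,60+230/4),(d,165+360/3.4,150+355/3.4)]))
print('tab', [atz(w,u,v,.305) for u,v in [(183,175),(275,140)]])
print('lidcorners',[atz(w,u,v,.297) for u,v in [(0,248),(508,42)]])
p,R,st=pose(); print(p)
x_t=np.array([np.cos(np.radians(9.5)),np.sin(np.radians(9.5)),0])
print([dep(w,u,v) for u,v in [(300,200),(200,230)]])
E
```

```text
[0.54018521 0.02538555 0.4963881 ]
w@.148 [ 0.46742416 -0.03468346  0.148     ] cap [ 0.46879075 -0.03442218  0.13      ]
(array([ 0.46763396, -0.03529305,  0.14858238]), [np.float64(0.001659900897588071), np.float64(0.001936944653460107), np.float64(0.0007083742341851804)])
stop top [0.45710974 0.05858701 0.14922756]
start (array([ 0.48599927, -0.14946302,  0.15172934]), [np.float64(0.0010187302145490598), np.float64(0.0016624812552537471), np.float64(0.0012075613630877168)])
tab [array([ 0.57924583, -0.0288605 ,  0.305     ]), array([0.57118541, 0.03127052, 0.305     ])]
lidcorners [array([ 0.60185936, -0.18150278,  0.297     ]), array([0.54495162, 0.18207986, 0.297     ])]
[0.62057313 0.00836547 0.52893422]
[array([0.63406723, 0.04294856, 0.24638762]), array([ 0.63741799, -0.04299168,  0.25599275])]
```

```bash
python3 -m inch '[{"travel":[0,0,0],"angular":[-7.5,0,0]},{"travel":[0,0,0],"angular":[-7.6,0,0]},{"travel":[0,0,0],"angular":[-7.6,0,0]},{"travel":[0,0,0],"angular":[0,0,0]}]'
cat >> h.py <<'E'
piv=np.array([.7364,.020]); xt=np.array([.986,.165])
def tip(a,r=.185,off=.012):
    s=r*np.cos(a)-.004*np.sin(a)-off; return np.r_[piv-xt*s,.151+r*np.sin(a)+.004*np.cos(a)+.173]
E
python3 - <<'E'
from h import *
p,R,s=pose(); print(p,R.round(3),s['ft_force'])
prev=None
go(tip(.85))
for a in [.85,.746,.65,.55,.45,.35,.25,.15,.05,0]:
    t=tip(a)
    if prev is not None: print(a,t.round(4),(R.T@(t-prev)/.05).round(3))
    prev=t
E
```

```text
clock: 3.05
tool_pos: [0.6194, 0.0094, 0.5305]
tool_rot: [-0.456, 0.541, -0.455, -0.541]
ft_force: [0.5, -0.0, 1.4]
grip_width: -0.0002
[0.61938782 0.00943669 0.53051272] [[ 0.001 -0.985 -0.171]
 [ 0.    -0.171  0.985]
 [-1.    -0.001  0.   ]] [ 0.46690778 -0.01166911  1.37327647]
tool units [ 1.298 -0.199 -0.179] rows>= 2.0
0.746 [0.6169 0.     0.4525] [0.262 0.281 0.002]
0.65 [ 0.6054 -0.0019  0.4391] [0.267 0.234 0.001]
0.55 [ 0.5948 -0.0037  0.4241] [0.301 0.216 0.001]
0.45 [ 0.5857 -0.0052  0.4081] [0.321 0.185 0.001]
0.35 [ 0.5782 -0.0065  0.3912] [0.337 0.152 0.001]
0.25 [ 0.5725 -0.0074  0.3736] [0.351 0.117 0.001]
0.15 [ 0.5685 -0.0081  0.3556] [0.361 0.082 0.   ]
0.05 [ 0.5662 -0.0085  0.3372] [0.367 0.045 0.   ]
0 [ 0.5658 -0.0085  0.328 ] [0.185 0.009 0.   ]
```

```bash
python3 -m inch '[{"travel":[0.3,-0.05,-0.06],"angular":[0,0,0]},{"travel":[0.4,-0.07,-0.06],"angular":[0,0,0]},{"travel":[0.4,-0.07,-0.06],"angular":[0,0,0]},{"travel":[0.2,0,0],"angular":[0,0,0]},{"travel":[0.07,0.07,0],"angular":[0,0,0]},{"travel":[0.07,0.07,0],"angular":[0,0,0]},{"travel":[0,0,0],"angular":[0,0,0]}]'
python3 - <<'E'
from h import *
p,R,s=pose(); print(p,s['ft_force']); snap('wrist','w2'); snap('side','d2')
go(tip(.746))
E
```

```text
clock: 3.75
tool_pos: [0.6235, -0.0006, 0.4589]
tool_rot: [-0.457, 0.541, -0.456, -0.54]
ft_force: [-0.2, -0.6, -0.0]
grip_width: 0.0003
[ 6.23490035e-01 -5.62547372e-04  4.58853049e-01] [-0.16333191 -0.55996787 -0.04376953]
tool units [0.132 0.133 0.037] rows>= 1.0
```

View pics/w2.png

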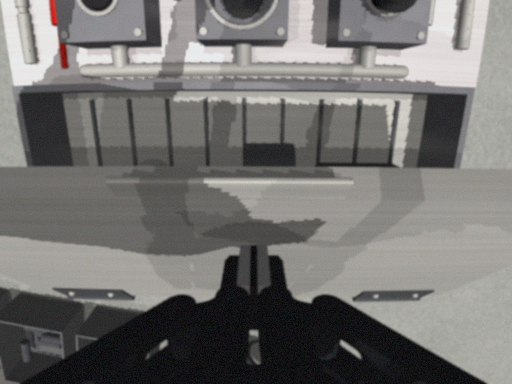

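View pics/d2.png

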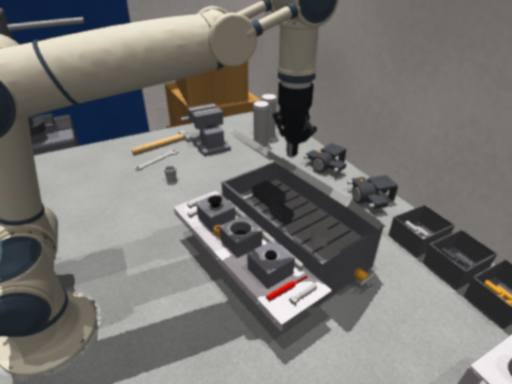

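```bash
python3 -m inch '[{"travel":[0.07,0.07,0],"angular":[0,0,0]},{"travel":[0.07,0.07,0],"angular":[0,0,0]},{"travel":[0.07,0.07,0],"angular":[0,0,0]},{"travel":[0.07,0.06,0],"angular":[0,0,0]},{"travel":[0,0,0],"angular":[0,0,0]}]'; python3 - <<'E'
from h import *
for a in (.746,.7): go(tip(a))
E
python3 -m inch '[{"travel":[0.07,0.06,0],"angular":[0,0,0]},{"travel":[0.07,0.06,0],"angular":[0,0,0]},{"travel":[0.07,0.06,0],"angular":[0,0,0]},{"travel":[0.07,0.06,0],"angular":[0,0,0]}]'
```

```text
clock: 4.35
tool_pos: [0.6105, -0.0032, 0.4434]
tool_rot: [0.456, -0.54, 0.456, 0.54]
ft_force: [0.1, 0.9, 0.3]
grip_width: 0.0001
tool units [-0.182 -0.137  0.041] rows>= 1.0
tool units [-0.057 -0.022  0.042] rows>= 1.0
clock: 4.75
tool_pos: [0.599, -0.0051, 0.4292]
tool_rot: [-0.456, 0.54, -0.456, -0.54]
ft_force: [2.7, 0.9, 1.3]
grip_width: -0.0001
```

```bash
cat >> h.py <<'E'
def lid(d,box):
    C=cloud(d); u0,v0,u1,v1=box; P=C[v0:v1,u0:u1].reshape(-1,3); P=P[np.isfinite(P[:,0])]
    for _ in range(5):
        c=P.mean(0); n=np.linalg.svd(P-c,full_matrices=False)[2][2]; r=(P-c)@n; P=P[abs(r)<2.5*r.std()+1e-4]
    n*=np.sign(n[2]); return np.arctan2(np.hypot(n[0],n[1])*np.sign(n[0]),n[2]),c,r.std()
E
python3 - <<'E'
from h import *
w=snap('wrist','w3'); print(lid(ld('w2'),(40,200,170,270))); print(lid(w,(40,215,170,270)));s=snap('scene','s3'); print(lid(s,(200,140,225,170)),lid(ld('scene0'),(200,140,225,170)));print(pose()[2]['ft_force'])
E
```

```text
(np.float64(0.7447617067386121), array([ 0.63424968, -0.0853742 ,  0.26538328]), np.float64(0.0002708457491971699))
(np.float64(0.5902757845069607), array([ 0.60069699, -0.08061353,  0.25661669]), np.float64(0.0003173288402149929))
(np.float64(0.58700715991546), array([0.6771834 , 0.05533316, 0.19077864]), np.float64(0.0010444535657494)) (np.float64(0.7484280427329961), array([0.67545522, 0.07125481, 0.20416813]), np.float64(0.00085425731926806))
[-0.62079871 -0.26883766 -0.50146898]
```

View pics/w3.png

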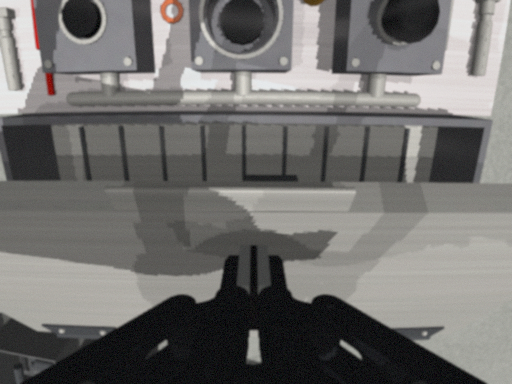

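```bash
python3 - <<'E'
from h import *
for a in (.45,.35,.25): go(tip(a))
E
python3 -m inch '[{"travel":[0.07,0.05,0.01],"angular":[0,0,0]},{"travel":[0.08,0.05,0.01],"angular":[0,0,0]},{"travel":[0.08,0.05,0.01],"angular":[0,0,0]},{"travel":[0.08,0.05,0],"angular":[0,0,0]},{"travel":[0.08,0.045,0],"angular":[0,0,0]},{"travel":[0.08,0.045,0],"angular":[0,0,0]},{"travel":[0.08,0.04,0],"angular":[0,0,0]},{"travel":[0.08,0.04,0],"angular":[0,0,0]},{"travel":[0.085,0.04,0],"angular":[0,0,0]},{"travel":[0.085,0.035,0],"angular":[0,0,0]},{"travel":[0.085,0.035,0],"angular":[0,0,0]},{"travel":[0.085,0.03,0],"angular":[0,0,0]},{"travel":[0.085,0.03,0],"angular":[0,0,0]}]'; python3 - <<'E'
from h import *
w=snap('wrist','w4');print(lid(w,(60,240,170,270)));
for a in (.25,.15,.05,0): go(tip(a))
E
```

```text
tool units [0.414 0.256 0.042] rows>= 1.0
tool units [0.751 0.407 0.043] rows>= 1.0
tool units [1.103 0.523 0.043] rows>= 2.0
clock: 6.15
tool_pos: [0.5721, -0.008, 0.3766]
tool_rot: [0.456, -0.54, 0.456, 0.54]
ft_force: [1.4, 0.6, 1.6]
grip_width: 0.0001
(np.float64(0.2734702597174193), array([ 0.58098612, -0.07931112,  0.20129156]), np.float64(0.00043996310141763013))
tool units [ 0.041 -0.014  0.011] rows>= 1.0
tool units [0.402 0.067 0.011] rows>= 1.0
tool units [0.769 0.111 0.011] rows>= 1.0
tool units [0.954 0.12  0.011] rows>= 1.0
```

View pics/w4.png

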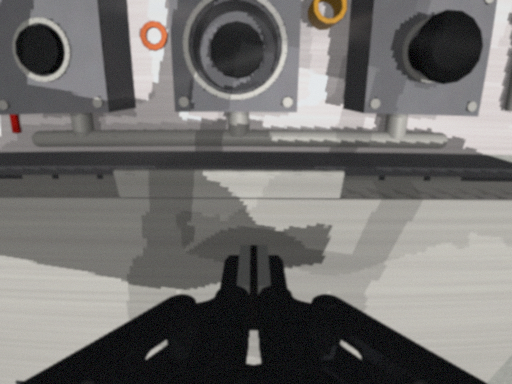

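```bash
python3 -m inch '[{"travel":[0.08,0.02,0],"angular":[0,0,0]},{"travel":[0.08,0.02,0],"angular":[0,0,0]},{"travel":[0.08,0.02,0],"angular":[0,0,0]},{"travel":[0.08,0.01,0],"angular":[0,0,0]},{"travel":[0.08,0.01,0],"angular":[0,0,0]},{"travel":[0.08,0.01,0],"angular":[0,0,0]},{"travel":[0.08,0.01,0],"angular":[0,0,0]},{"travel":[0.06,0.01,0],"angular":[0,0,0]},{"travel":[0.05,0,0],"angular":[0,0,0]},{"travel":[0.04,0,0],"angular":[0,0,0]},{"travel":[0.04,0,0],"angular":[0,0,0]},{"travel":[0,0,0],"angular":[0,0,0]}]'; python3 - <<'E'
from h import *
w=snap('wrist','w5');print(lid(w,(60,240,170,270)));
for a in (.05,0): go(tip(a))
E
```

```text
clock: 7.4
tool_pos: [0.5668, -0.0091, 0.339]
tool_rot: [0.456, -0.54, 0.456, 0.54]
ft_force: [-0.5, -0.8, 0.1]
grip_width: -0.0002
(np.float64(0.06228631424446333), array([ 0.57487774, -0.07987828,  0.16499124]), np.float64(0.0005233238322215443))
tool units [0.037 0.011 0.013] rows>= 1.0
tool units [0.222 0.019 0.013] rows>= 1.0
```

Now the last ~11 mm, slowly, watching the force.

```bash
python3 -m inch '[{"travel":[0.03,0,0],"angular":[0,0,0]},{"travel":[0.03,0,0],"angular":[0,0,0]},{"travel":[0.03,0,0],"angular":[0,0,0]},{"travel":[0.03,0,0],"angular":[0,0,0]},{"travel":[0.03,0,0],"angular":[0,0,0]},{"travel":[0.03,0,0],"angular":[0,0,0]},{"travel":[0,0,0],"angular":[0,0,0]}]'; python3 -m inch '[{"travel":[0.02,0,0],"angular":[0,0,0]},{"travel":[0.02,0,0],"angular":[0,0,0]},{"travel":[0,0,0],"angular":[0,0,0]}]'; python3 - <<'E'
from h import *
w=snap('wrist','w6');print(lid(w,(60,240,170,270))); go(tip(0)); print(pose()[2]['ft_force'])
E
```

```text
clock: 8.15
tool_pos: [0.5668, -0.0091, 0.33]
tool_rot: [0.456, -0.54, 0.456, 0.54]
ft_force: [0.0, -0.2, -0.1]
grip_width: -0.0001
clock: 8.45
tool_pos: [0.5668, -0.009, 0.3285]
tool_rot: [-0.456, 0.54, -0.456, -0.54]
ft_force: [-0.5, 0.5, 1.9]
grip_width: 0.0002
(np.float64(0.009340742556650638), array([ 0.57476197, -0.07974267,  0.15480805]), np.float64(0.0005416825918188239))
tool units [0.01  0.019 0.013] rows>= 1.0
[-0.4905312  -0.59666799  2.30941068]
```

```bash
python3 -m inch '[{"travel":[0.02,0,0],"angular":[0,0,0]},{"travel":[0.02,0,0],"angular":[0,0,0]},{"travel":[0,0,0],"angular":[0,0,0]}]';  python3 - <<'E'
from h import *
w=snap('wrist','w7');print(lid(w,(60,240,170,270))); go(tip(0)); print(pose()[2]['ft_force'])
E
```

```text
clock: 8.8
tool_pos: [0.5666, -0.009, 0.3284]
tool_rot: [-0.457, 0.541, -0.456, -0.54]
ft_force: [-4.0, 0.1, 8.9]
grip_width: 0.0001
(np.float64(0.008577709608687156), array([ 0.5747648 , -0.07970475,  0.15480199]), np.float64(0.0005390513853342722))
tool units [0.008 0.014 0.012] rows>= 1.0
[-4.24861233 -0.35735453  8.56625105]
```

```bash
python3 -m inch '[{"travel":[0.02,0,0],"angular":[0,0,0]},{"travel":[0.02,0,0],"angular":[0,0,0]},{"travel":[0,0,0],"angular":[0,0,0]}]';  python3 - <<'E'
from h import *
w=snap('wrist','w8');print(lid(w,(60,240,170,270))); go(tip(0)); print(pose()[2]['ft_force'])
E
```

```text
clock: 9.15
tool_pos: [0.5664, -0.009, 0.3284]
tool_rot: [-0.457, 0.541, -0.455, -0.539]
ft_force: [-7.5, 0.3, 16.0]
grip_width: -0.0002
(np.float64(0.0044893042952483244), array([ 0.57481125, -0.07971765,  0.15476688]), np.float64(0.0005347306120735358))
tool units [0.007 0.01  0.011] rows>= 1.0
[-6.84816414  0.26385348 16.74492218]
```

```bash
python3 -m inch '[{"travel":[-0.06,0,0],"angular":[0,0,0]},{"travel":[-0.08,0,0],"angular":[0,0,0]},{"travel":[-0.3,0,0],"angular":[0,0,0]},{"travel":[-0.4,0,0],"angular":[0,0,0]},{"travel":[-0.2,0,0],"angular":[0,0,0]},{"travel":[0,0,0],"angular":[0,0,0]}]';  python3 - <<'E'
from h import *
w=snap('wrist','w9'); print(lid(w,(60,240,170,270)),lid(w,(360,240,460,270)));print(pose()[2]['ft_force']); snap('scene','s9'); snap('side','d9')
crop('w9',150,0,330,120,4.4,'w9c');crop('s9',180,60,350,250,4,'s9c')
E
```

```text
clock: 9.8
tool_pos: [0.567, -0.0091, 0.3789]
tool_rot: [-0.457, 0.541, -0.455, -0.539]
ft_force: [0.2, 1.0, 0.0]
grip_width: -0.0
(np.float64(0.0033227121061885903), array([ 0.60796046, -0.10002523,  0.15484462]), np.float64(0.0005496200732743517)) (np.float64(-0.0003356664439950663), array([0.57375712, 0.10269084, 0.15470805]), np.float64(0.0005556290480484456))
[-1.02535906  1.04152587 -0.10650894]
```

View pics/w9c.png

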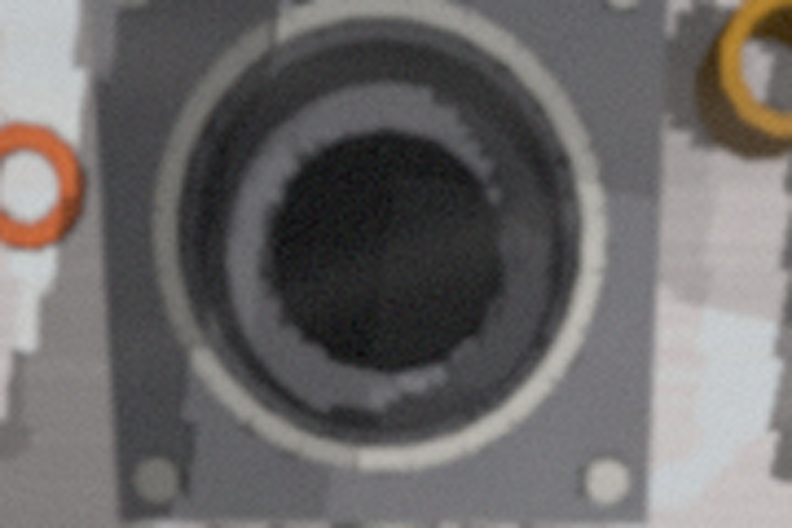

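View pics/s9c.png

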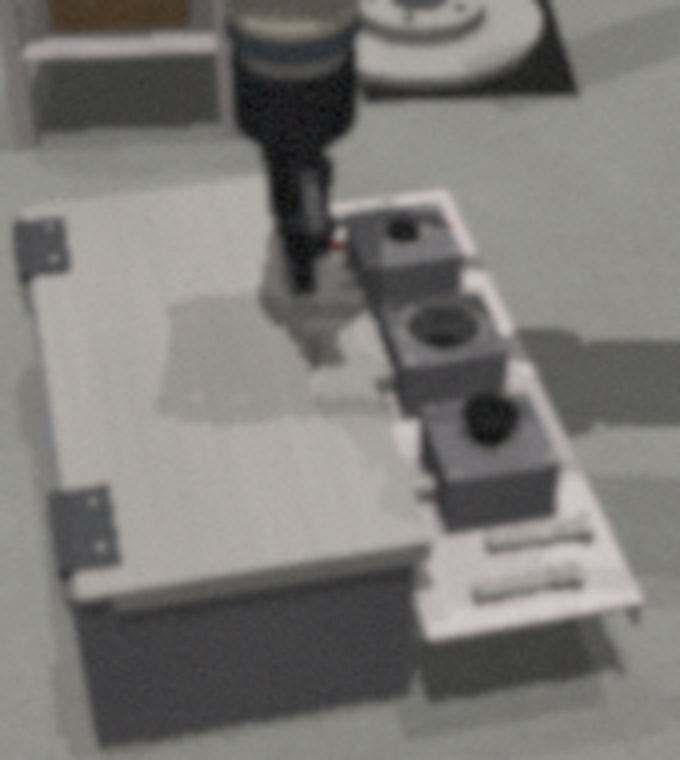

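View pics/d9.png

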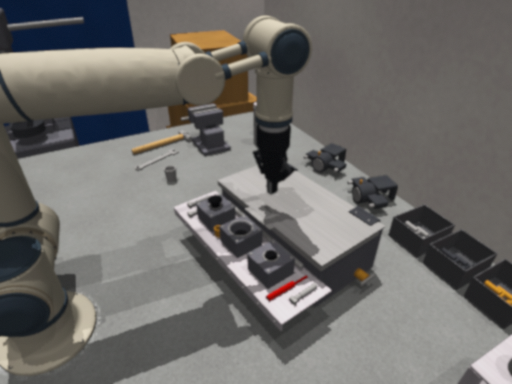

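```bash
python3 - <<'E'
from h import *
w=ld('w9')
m=atz(w,236.6,52.5,.148); print(m,atz(w,237.95,56.8,.130),dep(w,238,57,3))
p,R,s=pose(); print(p)
print(tri([(ld('w1'),178.6,31.4),(w,236.6,52.5)]))
t=np.array([.4676,-.0350]); go([*t,.379]); go([*t,.341]);go([*t,.303]);go([*t,.297])
E
```

```text
[ 0.46656    -0.03581309  0.148     ] [ 0.46736653 -0.03575655  0.13      ] [ 0.4674722  -0.03571257  0.12990275]
[ 0.56680866 -0.00906526  0.375496  ]
(array([ 0.46570274, -0.03628114,  0.13932385]), [np.float64(0.00013622111477883342), np.float64(0.0001362211147788572)])
tool units [-0.068  2.043 -0.179] rows>= 3.0
tool units [ 0.692  2.042 -0.179] rows>= 3.0
tool units [ 1.452  2.041 -0.179] rows>= 3.0
tool units [ 1.572  2.041 -0.179] rows>= 3.0
```

```bash
python3 -m inch '[{"travel":[0,0.2,0],"angular":[0,0,0]},{"travel":[0,0.4,-0.04],"angular":[0,0,0]},{"travel":[0,0.4,-0.05],"angular":[0,0,0]},{"travel":[0,0.4,-0.05],"angular":[0,0,0]},{"travel":[0,0.4,-0.05],"angular":[0,0,0]},{"travel":[0,0.24,0],"angular":[0,0,0]},{"travel":[0,0,0],"angular":[0,0,0]},{"travel":[0,0,0],"angular":[0,0,0]}]';  python3 - <<'E'
from h import *
w=snap('wrist','w10'); snap('scene','s10'); snap('side','d10')
p,R,s=pose(); print(p,R.round(3)); print(p+R[:,0]*.173)
go([.4675,-.0355,.345])
a=cv2.imread('pics/s10.png')[60:200,220:360]; b=cv2.imread('pics/d10.png')[130:270,170:310]
cv2.imwrite('pics/c10.png',cv2.resize(np.hstack([a,b]),None,fx=2.8,fy=2.8,interpolation=cv2.INTER_CUBIC))
E
```

```text
clock: 10.75
tool_pos: [0.4676, -0.0355, 0.3761]
tool_rot: [0.456, -0.54, 0.456, 0.54]
ft_force: [0.6, -0.5, 0.3]
grip_width: -0.0004
[ 0.46818223 -0.03539394  0.37604982] [[-0.001 -0.986 -0.168]
 [ 0.    -0.168  0.986]
 [-1.     0.001  0.   ]]
[ 0.46808981 -0.03536908  0.20304985]
tool units [0.621 0.013 0.   ] rows>= 1.0
```

View pics/c10.png

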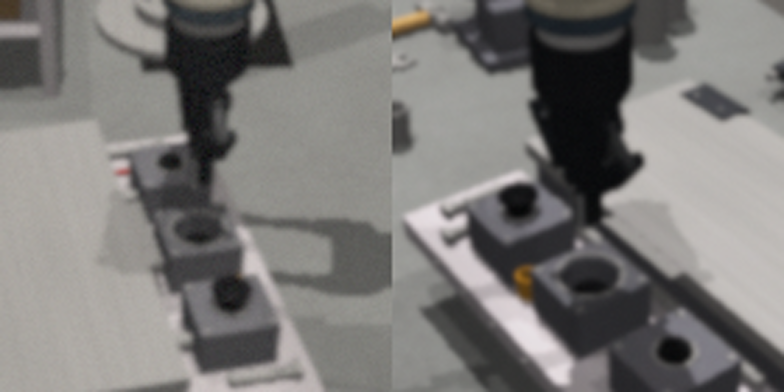

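View pics/w10.png

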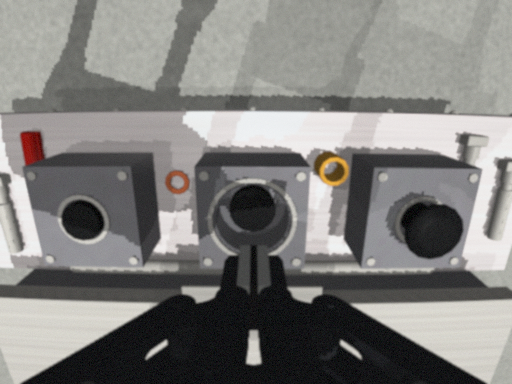

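```bash
python3 -m inch '[{"travel":[0.2,0,0],"angular":[0,0,0]},{"travel":[0.3,0,0],"angular":[0,0,0]},{"travel":[0.25,0,0],"angular":[0,0,0]},{"travel":[0.15,0,0],"angular":[0,0,0]},{"travel":[0.05,0,0],"angular":[0,0,0]},{"travel":[0,0,0],"angular":[0,0,0]}]';  python3 - <<'E'
from h import *
w=snap('wrist','w11'); snap('scene','s11'); snap('side','d11')
p,R,s=pose(); print(p,p[2]-.173)
go([.4675,-.0355,.303])
a=cv2.imread('pics/s11.png')[100:190,240:330]; b=cv2.imread('pics/d11.png')[185:275,195:285]
cv2.imwrite('pics/c11.png',cv2.resize(np.hstack([a,b]),None,fx=4.4,fy=4.4,interpolation=cv2.INTER_CUBIC))
crop('w11',150,100,350,280,3.3,'w11c')
E
```

```text
clock: 11.5
tool_pos: [0.4677, -0.0355, 0.3284]
tool_rot: [0.456, -0.54, 0.456, 0.541]
ft_force: [1.3, -0.2, 0.2]
grip_width: 0.0001
[ 0.46792711 -0.03553866  0.32962232] 0.15662232435994333
tool units [0.532 0.009 0.002] rows>= 1.0
```

View pics/c11.png

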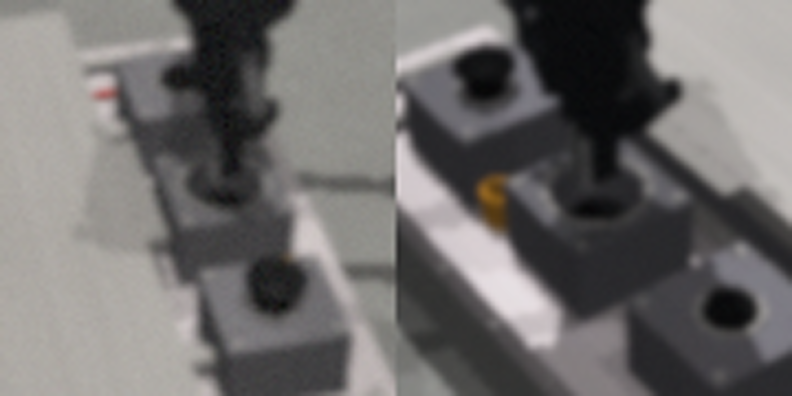

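View pics/w11c.png

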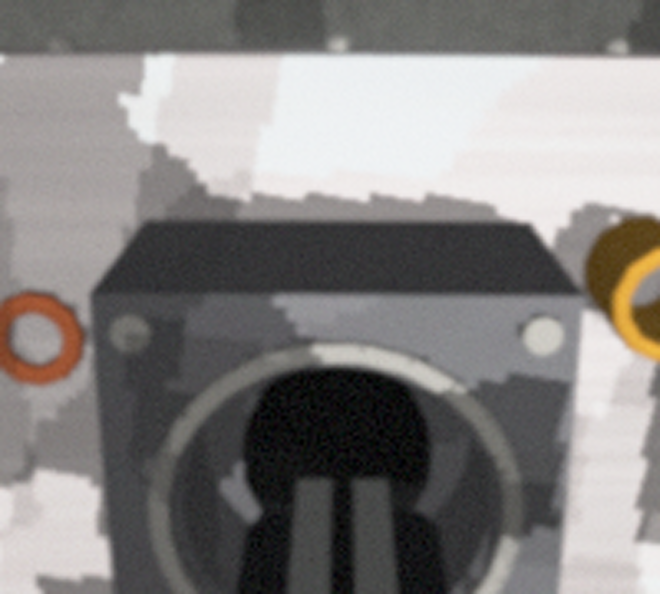

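```bash
python3 -m inch '[{"travel":[0.1,0.01,0],"angular":[0,0,0]},{"travel":[0.12,0,0],"angular":[0,0,0]},{"travel":[0.12,0,0],"angular":[0,0,0]},{"travel":[0.1,0,0],"angular":[0,0,0]},{"travel":[0,0,0],"angular":[0,0,0]}]'; python3 - <<'E'
from h import *
p,R,s=pose(); print(p,p[2]-.173,s['ft_force']); snap('scene','s12');snap('side','d12')
a=cv2.imread('pics/s12.png')[100:190,240:330]; b=cv2.imread('pics/d12.png')[185:275,195:285]
cv2.imwrite('pics/c12.png',cv2.resize(np.hstack([a,b]),None,fx=4.4,fy=4.4,interpolation=cv2.INTER_CUBIC))
E
```

```text
clock: 12.15
tool_pos: [0.4671, -0.0356, 0.3056]
tool_rot: [0.456, -0.54, 0.457, 0.541]
ft_force: [-0.2, -0.5, 0.7]
grip_width: -0.0002
[ 0.46711475 -0.03556665  0.30560935] 0.13260934975422384 [-0.18076135 -0.5275544   0.679072  ]
```

View pics/c12.png

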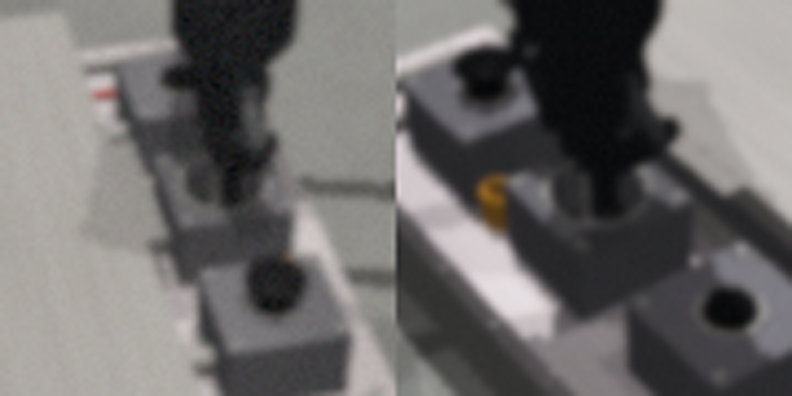

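```bash
python3 -m inch '[{"travel":[0.04,0,0],"angular":[0,0,0]},{"travel":[0.04,0,0],"angular":[0,0,0]},{"travel":[0.02,0,0],"angular":[0,0,0]}]'; python3 -m inch '[{"travel":[0.04,0,0],"angular":[0,0,0]},{"travel":[0.04,0,0],"angular":[0,0,0]},{"travel":[0,0,0],"angular":[0,0,0]}]';python3 -m inch '[{"travel":[0.04,0,0],"angular":[0,0,0]},{"travel":[0,0,0],"angular":[0,0,0]}]'
```

```text
clock: 12.55
tool_pos: [0.4674, -0.0356, 0.3024]
tool_rot: [-0.456, 0.541, -0.456, -0.54]
ft_force: [-1.2, -0.2, 3.8]
grip_width: 0.0002
clock: 12.85
tool_pos: [0.4674, -0.0356, 0.2983]
tool_rot: [-0.456, 0.541, -0.456, -0.54]
ft_force: [-0.7, -0.3, 5.4]
grip_width: 0.0005
clock: 13.05
tool_pos: [0.4673, -0.0356, 0.2974]
tool_rot: [-0.456, 0.541, -0.456, -0.54]
ft_force: [-3.7, -0.2, 9.6]
grip_width: 0.0002
```

```bash
python3 -m inch '[{"travel":[0.03,0,0],"angular":[0,0,0]},{"travel":[0,0,0],"angular":[0,0,0]},{"travel":[0,0,0],"angular":[0,0,0]},{"travel":[0,0,0],"angular":[0,0,0]},{"travel":[0,0,0],"angular":[0,0,0]},{"travel":[0,0,0],"angular":[0,0,0]},{"travel":[0,0,0],"angular":[0,0,0]},{"travel":[0,0,0],"angular":[0,0,0]}]'; python3 -m inch '[{"travel":[0,0,0],"angular":[0,0,0]},{"travel":[0,0,0],"angular":[0,0,0]}]';  python3 -m inch '[{"travel":[-0.07,0,0],"angular":[0,0,0]},{"travel":[-0.07,0,0],"angular":[0,0,0]},{"travel":[-0.07,0,0],"angular":[0,0,0]},{"travel":[-0.1,0,0],"angular":[0,0,0]},{"travel":[-0.15,0,0],"angular":[0,0,0]},{"travel":[-0.25,0,0],"angular":[0,0,0]},{"travel":[-0.4,0,0],"angular":[0,0,0]},{"travel":[-0.5,0,0],"angular":[0,0,0]},{"travel":[-0.6,0,0],"angular":[0,0,0]},{"travel":[-0.5,-0.2,0],"angular":[0,0,0]},{"travel":[-0.2,-0.6,0],"angular":[0,0,0]},{"travel":[0,-0.8,0],"angular":[0,0,0]},{"travel":[0,-0.6,0],"angular":[0,0,0]},{"travel":[0,-0.2,0],"angular":[0,0,0]},{"travel":[0,0,0],"angular":[0,0,0]}]'
python3 - <<'E'
from h import *
w=snap('wrist','w13'); snap('scene','s13'); snap('side','d13')
print(lid(w,(60,250,170,290)),lid(ld('s13'),(200,150,240,180)))
E
```

```text
clock: 13.85
tool_pos: [0.4672, -0.0355, 0.2973]
tool_rot: [-0.457, 0.541, -0.456, -0.54]
ft_force: [-6.1, 1.2, 15.5]
grip_width: -0.0
clock: 14.05
tool_pos: [0.4672, -0.0356, 0.2973]
tool_rot: [-0.457, 0.541, -0.456, -0.54]
ft_force: [-6.4, 0.8, 15.1]
grip_width: -0.0001
clock: 15.55
tool_pos: [0.5864, -0.0153, 0.4392]
tool_rot: [0.456, -0.54, 0.456, 0.541]
ft_force: [-0.3, 0.9, -0.5]
grip_width: -0.0002
(np.float64(-0.0014471909192803288), array([ 0.68022615, -0.12991804,  0.15493261]), np.float64(0.0005744583270606163)) (np.float64(0.0014182963784960183), array([0.66100482, 0.05422142, 0.15556878]), np.float64(0.0012483542927159245))
```

View pics/w13.png

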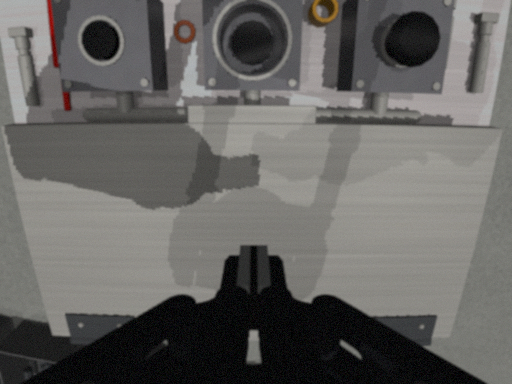

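View pics/s13.png

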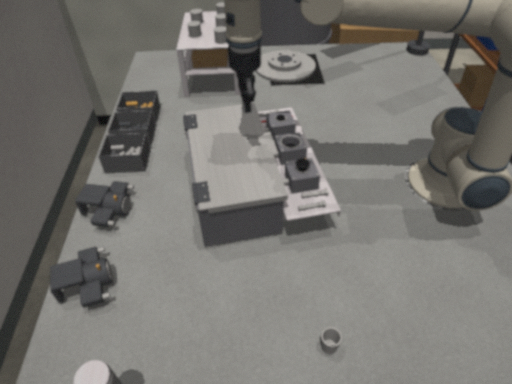

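View pics/d13.png

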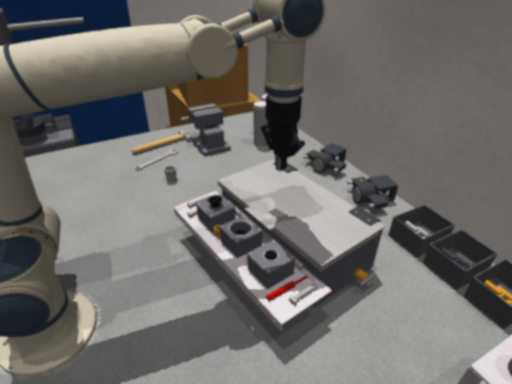

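```bash
python3 - <<'E'
from h import *
w=ld('w13'); print(dep(w,250,43,3), dep(w,293,84,1)); print(pose()[2]['ft_force'],pose()[2]['joint_velocities'].round(3) if hasattr(pose()[2]['joint_velocities'],'round') else '')
print(arm.hand_in())
E
```

```text
[ 0.46830626 -0.03768853  0.12988238] [0.49421758 0.00058281 0.14870005]
[ 0.16569501 -0.92372981  0.54226216] [-0.003 -0.015  0.007  0.    -0.004  0.001]
the job is handed in; nothing more can be done
None
```

I pushed the lid shut, pressed and released the reset key, and handed the job in. `hand_in` gives no verdict.

- **Lid:** I followed it down slowly along its arc with the closed fingertips, then pressed it onto its stop at about 17 N. Depth measurements from the wrist and scene cameras put it within 0.002 rad of 0, with its upper face about 155 mm above the bench.
- **Reset key:** I reached into the well and pressed the key to its stop. The fingertips came to rest at 124 mm, and the force rose to about 15 N against the 6 N the key needs. I held it there for about 1.1 s and let go. Its face now reads 129.9 mm, the same as before the press, so it is back up.
- **Everything else:** The arm stands clear at about 266 mm fingertip height and reads no contact force. In the last pictures the pins, pick, bushing, crush washer and piston lie where they were. The fingers did not go near the start or stop buttons. The run took about 16 s.

The three camera views of the well's mouth differed by up to 2 mm per ray, and triangulating from the two wrist views alone gave a height about 9 mm too low. I used the wrist camera's sideways position with the known mouth height instead. The fingertips went in without a measurable side force. While pressing on the stops, the wrist showed a 6 to 7 N sideways force, which I put down to the arm flexing.

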